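Rock the feeder gate over to run bushings into the tray

ROBOT

A 6-joint arm with a two-finger parallel gripper is mounted at the origin on the work surface. World frame = base frame: x ahead of the robot, y to its left, z up, the work surface at z = 0. Lengths are in m, angles in rad, forces in N, time in s.
With the tool pointing down it reaches from about 0.325 to 0.775 m from the base axis. Payload 9.3 kg.
Tool frame: the origin (TCP) lies at the very end of the fingers, on their centre line; the grasp point (between the pads) lies 19 mm behind it; z points along the fingers, y is the direction in which the jaws open and shut (so a half turn about z gives the same grasp; the last joint's range is limited). The gripper opens to 85 mm and grips with 20 to 120 N. Pads are 22 mm wide; open, the fingers measure 114 mm over their backs; the gripper's body (76 mm by 85 mm) begins 54 mm behind the grasp point. The pads swing forward as they close: fully open they stand 13 mm farther back than shut.
Start: joints at [-1.295, 0.259, 0.021, 1.334, 0, 1.418], TCP at [0.229, -0.5, 0.206] pointing down, gripper open.
Joint ranges: [-3.04, 3.04], [-0.91, 1.82], [-1.04, 1.36], [-1.92, 1.95], [-1.52, 1.45], [-3.14, 3.14]. Speed limits (rad/s): [2.22, 2.22, 2.79, 3.14, 3.14, 3.14].

INTERFACE

Orientations are given as a rotation vector (axis times angle).
In Python, from station import bot gives the robot as it stands.
- The arm moves only by the shell command python3 -m creep 'ROWS'. ROWS is JSON, one flat list of numbers, 7 for each row, row after row: the shift along the tool's x, y, z in m, then the turn, a rotation vector about the tool's x, y, z in rad, then the finger opening in m, from 0 to 0.0854. A call has 1 to 5 rows; each row is the pose to reach, as a shift and turn from the pose measured when the call began, along the tool's axes at that moment; what a row does not reach only later rows make up. A row lasts 1/10 s, in which the tool goes at most 50 mm and 8.59 degrees, less where a joint would pass 70% of its speed; a pose out of reach is approached as far as the arm can. A call with a gripper value outside its range is refused whole. The fingers move at their own pace and stop on an object; the grip force is fixed at half the most. Time passes only in rows, so rows that repeat a pose let the fingers close. It gives the time, the measured TCP pose, the force and the opening at its end, in the units of the state.
- bot.get_obs(): the state, without advancing time (a new reading comes with each control period).
- bot.snapshot(name): name is "scene" or "side" or "wrist"; returns a dict with "img" (420x560x3 uint8, red, green, blue), "K" (3x3 intrinsics, pixels), "camera_from_world" (4x4, takes a point from world to camera coordinates); the wrist camera has in their place "tool_from_camera" (4x4, takes a point from camera to tool coordinates, whose origin is the TCP and whose axes are the flange's). Camera axes: x right, y down, z forward; pixel columns grow to the right and rows downward; lengths in m; the calibration is good to about 2 mm. A picture is of the moment at which its call begins: read the wrist's pose just before it. There is no depth.
- bot.finish_job(): hands the job in, once; it reports no verdict.
The state is a dict: "t": time; "joints": joint angles; "dq": joint speeds; "joint_torque": joint torques, N m; "eef_pos": TCP position; "ee_rot": TCP orientation; "wrist_force": force on the tool from outside, world axes, zero at the start; "torque": the same for the moment, N m; "width": opening from 0.0 (shut) to 1.0 (fully open).
Only numpy, scipy, OpenCV 4.12 (cv2) and the standard library are available. Lean on these libraries where they do the work, as an engineer would, in place of code of your own. Each camera call takes 0.05 s, during which the arm holds its last target.

TASK

On the two-lane bushing feeder, first push the catch tray along its track to its left-hand stop (left and right as seen from the robot), so that it stands under the mouth of the left lane, where three bushings wait behind the closed gate. Then press the raised right end of the seesaw gate fully down with the fingertips, so that the gate rocks over and all three bushings roll down into the tray by themselves. Grasp nothing, do not touch the bushings, and leave the can, the offcut and the brush where they are.

Things in the scene. Friction and masses are not known exactly. Their poses are not given: they have to be found in the camera images.
- feeder: Two-lane gravity feeder, sheet steel, fixed. Origin on the bench under the gate's pivot; x points uphill along the lanes (away from the robot, yaw within 0.25), y to its left, z up. 'FF' below: mm in this frame. Base plate 6 thick, x -225..160, y -215..145. Pivot cheeks rise to FF z 165 at x +-22, y -15..15.
- mouth (a point): Middle of the floor edge at the left lane's open mouth, FF (-85, 57, 75). Lanes: open-topped, 46 wide inside, centred at FF y 57 (left) and -57 (right), sloping 0.15 rad down from x 140 (closed rear) to the mouths at x -85; floor 88 high under the gate, side walls 25 above the floor.
- gate (a joint): Angle (rad) of the seesaw gate, a beam across both lanes, pivot axis along x at FF (0, 0, 155), range -0.35 to 0.35, a stop at each end. Negative: left end down, left lane closed (starts -0.35 to -0.30). Positive: right end down, left lane open; fully over 0.35. Stiff hinge, stays where left; about 0.7 N on a pad moves it.
- pad_right (a point): Top centre of the press pad at the gate's right end: flat plate 36 along x, 40 along y, 6 thick, 95 from the pivot axis. Raised at the start, about 190 above the bench; about 125 when fully down. Its FF y stays between -88 and -96.
- pad_left (a point): The same point on the left end's press pad (y about +90). Low at the start.
- tray (a joint): Position (m) of the catch tray on its track, 0 to 0.200, growing to the feeder's left (+y). Starts between 0 and 0.09; at 0.200 it meets the stop and stands centred under the left lane's mouth. Sliding it takes about 2 N and it stays where left; it can only slide, not lift or turn.
- tray_floor (a point): Middle of the catch tray's inner floor, axes as the feeder's; FF (-136, -143 + 1000 x tray joint, 16). Open-topped dark steel tray, 130 along x by 100 along y outside, walls 3 thick, rims 60 above the bench (74 on the robot's side).
- flag (a point): Middle of the outer right-hand (-y) face of the push flag, FF (-179, -199 + 1000 x tray joint, 77): upright aluminium plate on the tray's right side, 44 wide along x, 6 thick, from the tray's floor to 100 above the bench. Pushing this face to +y slides the tray.
- spray_can: Bystander: closed plain metal can, diameter 54, 160 tall, standing left of the feeder; origin at the centre of its underside.
- angle_offcut: Bystander: steel angle offcut 90 x 40 x 40, lying left of the feeder near its front; origin at the centre of its underside.
- wire_brush: Bystander: brush with a wooden handle, about 190 long, lying to the right of the feeder; origin at the centre of its underside.
- bushing0: One of three alike plain steel bushings, round, 30 diameter, 38 long, about 0.1 kg, lying across the left lane and free to roll down it; this one starts lowest, next to the gate. Origin at its centre.
- bushing1: One of three alike plain steel bushings, round, 30 diameter, 38 long, about 0.1 kg, lying across the left lane and free to roll down it; this one starts middle. Origin at its centre.
- bushing2: One of three alike plain steel bushings, round, 30 diameter, 38 long, about 0.1 kg, lying across the left lane and free to roll down it; this one starts uppermost. Origin at its centre.
Mind the look-alikes: they are no part of the job. Leave any brown look-alike of the bushing0 alone. Leave any purple look-alike of the bushing1 alone.

How it is judged:
On the way, in this order (a step that is already met when the one before it is completed fails the run):
1. the tray stands under the left lane's mouth while the gate still closes that lane (value of joint tray above 0.185 m and value of joint gate below -0.2 rad), for 0.1 s.
2. the gate is rocked over, right end down (value of joint gate above 0.28 rad), for 0.2 s.
At the end, for the whole second after the job is handed in: The gate is over to the right (joint above 0.28 rad), the tray is at its left stop (joint above 0.185 m), all three bushings lie at rest inside the tray, and the can, offcut and brush are within 20 mm of where they stood (value of joint gate above 0.28 rad and value of joint tray above 0.185 m and x of bushing0 in the frame of tray_floor between -0.062 and 0.062 m and y of bushing0 in the frame of tray_floor between -0.047 and 0.047 m and z of bushing0 in the frame of tray_floor between 0 and 0.045 m and linear speed of each of bushing0, bushing1, bushing2 below 0.03 m/s and x of bushing1 in the frame of tray_floor between -0.062 and 0.062 m and y of bushing1 in the frame of tray_floor between -0.047 and 0.047 m and z of bushing1 in the frame of tray_floor between 0 and 0.045 m and x of bushing2 in the frame of tray_floor between -0.062 and 0.062 m and y of bushing2 in the frame of tray_floor between -0.047 and 0.047 m and z of bushing2 in the frame of tray_floor between 0 and 0.045 m and distance of each of spray_can, angle_offcut, wire_brush from where it was at the start of the episode below 0.02 m); the robot touches nothing.
It fails at once if the robot touches a bushing (contact force between any of the fingers, the arm and bushing0 above 0.5 N or contact force between any of the fingers, the arm and bushing1 above 0.5 N or contact force between any of the fingers, the arm and bushing2 above 0.5 N).
It fails at once if a bushing is lifted above the feeder's lanes (height (world z) of any of bushing0, bushing1, bushing2 above 0.15 m).
It fails at once if a bystander is moved or lifted (distance of any of spray_can, angle_offcut, wire_brush from where it was at the start of the episode above 0.02 m).
It also fails if it takes over 40 s, if anything falls off the work surface, if the arm or the gripper's body presses on something with over 40 N, if the wrist force passes 120 N, or if a joint passes its speed limit or range.

## Working session

There is one attempt and no reset: what is moved stays moved. The work goes in short steps, Python scripts to look and compute and a shell command to move; the robot and the scene stay as the last step left them, time stands still between calls to the robot, and variables do not carry over. Pictures are saved under pics/ and viewed, and the job is handed in when it is done.

```bash
ls; mkdir -p pics
python3 - <<'E'
from station import bot
import cv2,json,numpy as np
o=bot.get_obs();print(o)
d={}
for n in("scene","side","wrist"):
    s=bot.snapshot(n);cv2.imwrite(f"pics/{n}0.png",s["img"][:,:,::-1]);d[n]={k:np.array(v).tolist() for k,v in s.items() if k!="img"};print(n,{k:np.round(v,4).tolist() for k,v in d[n].items()})
json.dump(d,open("cal.json","w"))
E
```

```text
pics
{'t': 0.0, 'joints': array([-1.29457687e+00,  2.59214629e-01,  2.07574193e-02,  1.33370431e+00,
        1.93890879e-05,  1.41822814e+00]), 'dq': array([-0.00068934,  0.00045283,  0.00123865, -0.00037422, -0.00137718,
       -0.00054163]), 'joint_torque': array([ 4.70056045e-05, -5.55646169e+01,  3.44522381e+01,  1.37954601e-02,
       -2.01497037e-04, -6.31348147e-07]), 'eef_pos': array([ 0.22860316, -0.49989436,  0.2054523 ]), 'ee_rot': array([-3.06833503e+00, -6.68099894e-01,  1.02054863e-04]), 'wrist_force': array([ 0.72922116, -0.14808723,  0.65839136]), 'torque': array([-0.02137003,  0.0216912 ,  0.01276296]), 'width': 0.9968765568645527}
scene {'K': [[385.2671, 0.0, 281.243], [0.0, 385.2671, 208.7603], [0.0, 0.0, 1.0]], 'camera_from_world': [[-0.3504, 0.9365, -0.0126, 0.1548], [0.7112, 0.2573, -0.6543, -0.3235], [-0.6095, -0.2382, -0.7562, 1.2511], [0.0, 0.0, 0.0, 1.0]]}
side {'K': [[515.2488, 0.0, 283.6233], [0.0, 515.2488, 214.036], [0.0, 0.0, 1.0]], 'camera_from_world': [[-0.8551, -0.5184, -0.0081, 0.5048], [-0.2784, 0.4722, -0.8364, 0.2287], [0.4374, -0.7129, -0.5481, 0.8906], [0.0, 0.0, 0.0, 1.0]]}
wrist {'K': [[301.1372, 0.0, 279.2438], [0.0, 301.1372, 212.0576], [0.0, 0.0, 1.0]], 'tool_from_camera': [[0.0003, -0.9502, -0.3115, 0.0791], [1.0, 0.0001, 0.0007, -0.0007], [-0.0006, -0.3115, 0.9502, -0.1688], [0.0, 0.0, 0.0, 1.0]]}
```

View pics/scene0.png

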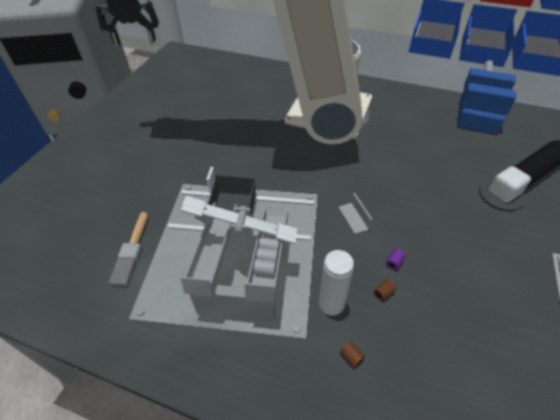

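View pics/side0.png

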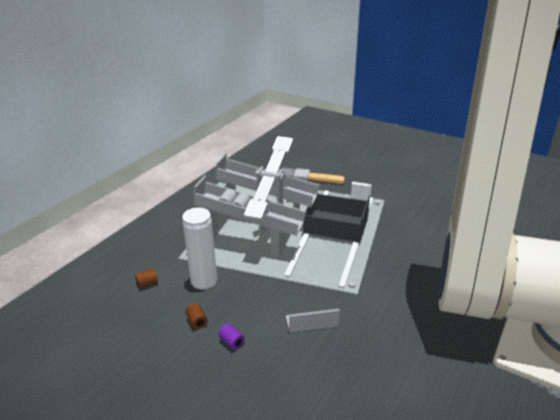

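View pics/wrist0.png

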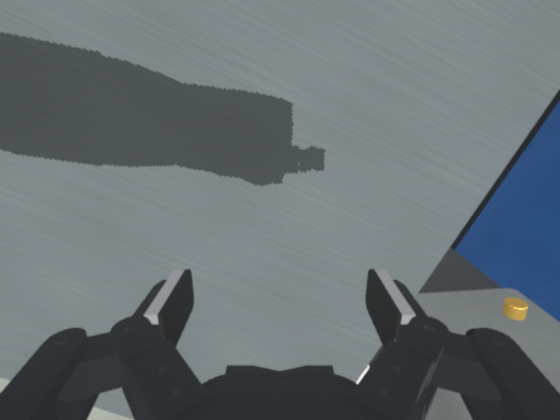

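The scene view shows the feeder at about x 150-320, y 170-330. The raised pad is near (193,206), the low left pad near (287,232), and the tray with its flag near (211,178). The side view shows the raised pad at (283,145) and the flag at (361,190). I'll enlarge both.

Run:
```python
import cv2
a=cv2.imread("pics/scene0.png")[150:350,120:340];cv2.imwrite("pics/sc1.png",cv2.resize(a,None,fx=3,fy=3,interpolation=cv2.INTER_CUBIC)[:600])
a=cv2.imread("pics/side0.png")[130:305,175:400];cv2.imwrite("pics/si1.png",cv2.resize(a,None,fx=3.4,fy=3.4,interpolation=cv2.INTER_CUBIC)[:600])
```

```text
(no output)
```

View pics/sc1.png

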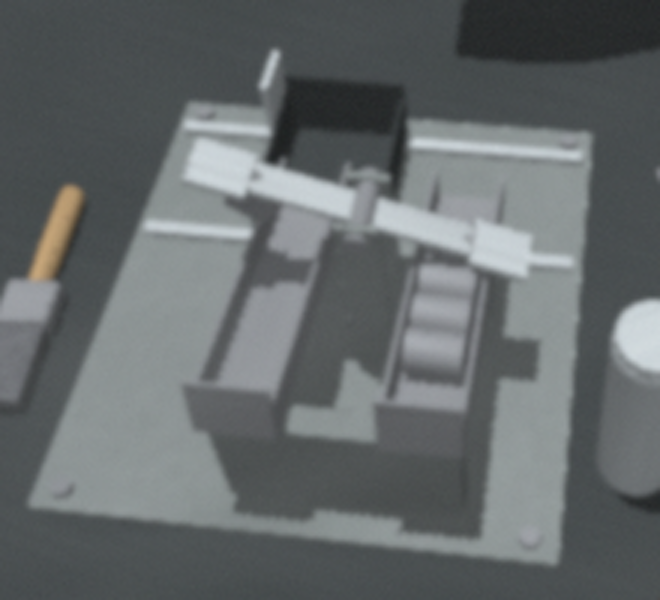

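View pics/si1.png

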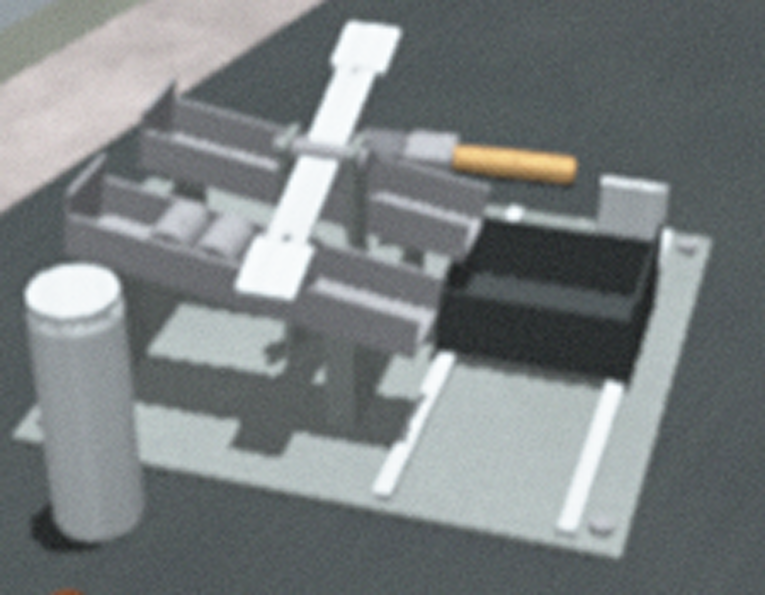

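```bash
cat > fit.py <<'E'
import numpy as np, json
from scipy.optimize import least_squares
cal=json.load(open("cal.json"))
S=lambda u,v:(u/3+120,v/3+150)
D=lambda u,v:(u/3.4+175,v/3.4+130)
def proj(n,P):
    c=cal[n];T=np.array(c["camera_from_world"]);q=T[:3,:3]@P+T[:3,3];p=np.array(c["K"])@q;return p[:2]/p[2]
def W(p,ff):
    c,s=np.cos(p[2]),np.sin(p[2]);f=np.array(ff)/1000
    return np.array([p[0]+c*f[0]-s*f[1],p[1]+s*f[0]+c*f[1],f[2]])
E
python3 - <<'E'
from fit import *
static=[("scene",S(190,102),(-225,-215,6)),("scene",S(592,133),(-225,145,6)),("scene",S(30,505),(160,-215,6)),("scene",S(558,562),(160,145,6)),
("side",D(712,238),(-225,-215,6)),("side",D(620,555),(-225,145,6)),("side",D(15,435),(160,145,6))]
def gpt(g,y,h): # point on gate: y along beam, h above
    return (0,y*np.cos(g)-h*np.sin(g),155+y*np.sin(g)+h*np.cos(g))
r=lambda p:np.concatenate([proj(n,W(p,f))-np.array(u) for n,u,f in static])
s=least_squares(r,[0.5,-0.1,0]);print(s.x,np.round(r(s.x).reshape(-1,2),1))
p=s.x
def tri(us,us2):
    f=lambda P:np.concatenate([proj("scene",P)-us,proj("side",P)-us2])
    q=least_squares(f,[.5,0,.1]);c,sn=np.cos(p[2]),np.sin(p[2]);d=q.x[:2]-p[:2]
    return np.round(q.x,4),np.round([1000*(c*d[0]+sn*d[1]),1000*(-sn*d[0]+c*d[1]),1000*q.x[2]],1),np.round(f(q.x),1)
print("padR",tri(S(223,168),D(367,47)))
print("padL",tri(S(503,248),D(274,265)))
print("pivot",tri(S(366,200),D(322,148)))
print("bush2",tri(S(434,350),D(182,220)))
# tray
tr=[("side",D(601,177),(-157,-193,100)),("side",D(667,183),(-201,-193,100)),("scene",S(405,88),(-201,-93,74))]
for n,u,f in tr:
    q=least_squares(lambda t:proj(n,W(p,(f[0],f[1]+1000*t[0],f[2])))-u,[.05]);print(n,q.x,q.fun)
# can
print("can top",tri(S(650,335),D(75,292)))
E
```

```text
[ 0.63002914 -0.01096806  0.24151504] [[-0.8 -0.9]
 [ 0.1 -0.9]
 [-1.2 -0.4]
 [ 0.5 -0.1]
 [-0.3  0.3]
 [ 0.1  0.7]
 [-1.3  0.3]]
padR (array([ 0.6513, -0.0974,  0.1857]), array([ -0. , -89. , 185.7]), array([-0.4, -0.9, -0.7,  0.8]))
padL (array([0.6093, 0.0772, 0.1277]), array([  1. ,  90.6, 127.7]), array([-0.4, -0.7, -0.6,  0.5]))
pivot (array([ 0.6284, -0.0092,  0.1612]), array([ -1.2,   2.1, 161.2]), array([ 0.1,  0.1,  0.1, -0.1]))
bush2 (array([0.6929, 0.0601, 0.1216]), array([ 78.1,  54. , 121.6]), array([-1.2, -1.8, -1.9,  1.5]))
side [0.07544572] [0.32361774 0.13124056]
side [0.07094707] [0.51682366 0.17562737]
scene [0.08289461] [ 0.19424708 -2.64132736]
can top (array([0.6622, 0.1898, 0.1562]), array([ 79.2, 187.2, 156.2]), array([ 0.,  0.,  0., -0.]))
```

```bash
cat > go.py <<'E'
import sys, numpy as np
from scipy.spatial.transform import Rotation as R
from station import bot
P=[0.6300,-0.0110,0.2415]
o=bot.get_obs(); p=np.array(o["eef_pos"]); r=R.from_rotvec(o["ee_rot"])
c,s=np.cos(P[2]),np.sin(P[2]);F=np.array([[c,-s,0],[s,c,0],[0,0,1]]);d=np.array([P[0],P[1],0])
Rt=np.column_stack([F[:,0],-F[:,1],[0,0,-1]])
print("t",round(o["t"],2),"FF mm",np.round(1000*F.T@(p-d),1),"F_ff",np.round(F.T@o["wrist_force"],1),"w",round(o["width"],3))
if len(sys.argv)>1:
    t=F@(np.array([float(v) for v in sys.argv[1:4]])/1000)+d
    print("shift",np.round(r.inv().apply(t-p),4),"turn",np.round((r.inv()*R.from_matrix(Rt)).as_rotvec(),4))
E
python3 go.py -179 -190 160; python3 go.py -179 -170 72
```

```text
t 0.15 FF mm [-506.7 -378.8  205.6] F_ff [-0.5 -0.5 -0.1] w 1.001
shift [ 0.3571 -0.1244  0.0458] turn [-1.000e-03 -1.000e-04  1.873e-01]
t 0.15 FF mm [-506.7 -378.8  205.6] F_ff [-0.5 -0.5 -0.1] w 1.001
shift [ 0.3608 -0.144   0.1338] turn [-1.000e-03 -1.000e-04  1.873e-01]
```

```bash
python3 -m creep '[0.04,-0.014,0.005,0,0,0.05,0, 0.085,-0.03,0.01,0,0,0.1,0, 0.13,-0.045,0.015,0,0,0.15,0, 0.175,-0.061,0.02,0,0,0.187,0, 0.22,-0.077,0.026,0,0,0.187,0]'; python3 go.py -179 -195 160
```

```text
t: 0.65
eef_pos: [0.3977, -0.337, 0.1795]
ee_rot: [-3.118, -0.376, 0.0]
wrist_force: [1.1, -0.4, -0.1]
width: 0.146
t 0.65 FF mm [-303.6 -261.   179.5] F_ff [ 1.  -0.7 -0.1] w 0.146
shift [ 0.1245 -0.0661  0.0196] turn [-0.0009 -0.     -0.0015]
```

```bash
python3 -m creep '[0.04,-0.022,0.007,0,0,0,0, 0.083,-0.044,0.014,0,0,0,0, 0.1245,-0.066,0.0196,0,0,0,0, 0.1245,-0.066,0.0196,0,0,0,0]'; python3 go.py -179 -175 72
python3 - <<'E'
from station import bot
import cv2
for n in("scene","side","wrist"): cv2.imwrite(f"pics/{n}1.png",bot.snapshot(n)["img"][:,:,::-1])
a=cv2.imread("pics/scene1.png")[120:320,120:340];b=cv2.imread("pics/side1.png")[120:320,220:440]
cv2.imwrite("pics/c1.png",cv2.resize(cv2.hconcat([a,b]),(792,360)))
E
```

```text
t: 1.05
eef_pos: [0.5057, -0.2393, 0.1587]
ee_rot: [-3.115, -0.384, 0.001]
wrist_force: [-0.4, -0.2, 0.1]
width: 0.003
t 1.05 FF mm [-175.3 -191.9  158.7] F_ff [-0.5 -0.1  0.1] w 0.003
shift [-0.0036 -0.0167  0.0867] turn [-0.0029  0.0002  0.0039]
```

View pics/c1.png

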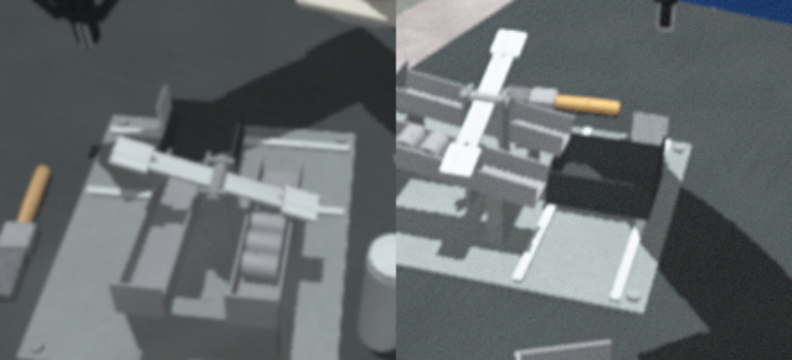

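View pics/wrist1.png

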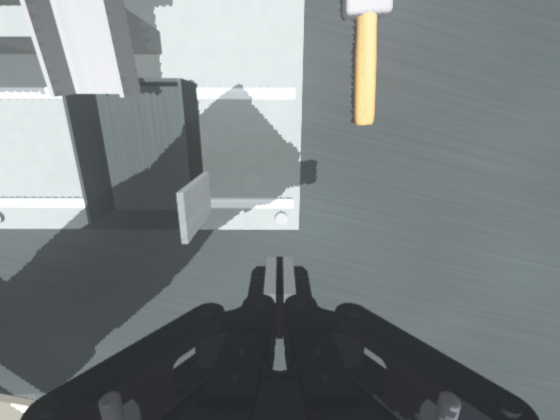

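The wrist view shows the flag's top edge from about (179,192) to (209,173). The shut fingertips are clear of it, to its right at (280,260). I'll check the flag prediction against this view.

Run:
```python
from fit import *
from station import bot
from scipy.spatial.transform import Rotation as R
o=bot.get_obs();r=R.from_rotvec(o["ee_rot"]);p=[.63,-.011,.2415]
T=np.array(cal["wrist"]["tool_from_camera"]);K=np.array(cal["wrist"]["K"])
for f in [(-157,-126,100),(-201,-126,100),(-157,-126,16),(-201,-126,16),(-225,-215,6)]:
    t=r.inv().apply(W(p,f)-o["eef_pos"]);c=T[:3,:3].T@(t-T[:3,3]);u=K@c;print(f,np.round(u[:2]/u[2]),)
q=K@(T[:3,:3].T@(-T[:3,3]));print("tcp",q[:2]/q[2])
```

```text
(-157, -126, 100) [192. 190.]
(-201, -126, 100) [196. 242.]
(-157, -126, 16) [214. 171.]
(-201, -126, 16) [217. 211.]
(-225, -215, 6) [297. 228.]
tcp [280.12086768 248.83523865]
```

The tray reads about 0.075–0.085, close enough. Descending beside the flag.

```bash
python3 -m creep '[-0.004,-0.008,0.043,0,0,0.004,0, -0.004,-0.017,0.0867,0,0,0.004,0, -0.004,-0.017,0.0867,0,0,0.004,0]'; python3 go.py -179 -14 72
```

```text
t: 1.5
eef_pos: [0.4904, -0.2261, 0.0688]
ee_rot: [-3.113, -0.368, 0.012]
wrist_force: [-0.1, -0.6, 0.0]
width: 0.008
t 1.5 FF mm [-186.9 -175.5   68.8] F_ff [-0.2 -0.6  0. ] w 0.008
shift [ 0.0069 -0.1615 -0.002 ] turn [-0.0079  0.007  -0.0062]
```

```bash
python3 -m creep '[0.003,-0.02,-0.002,0,0,0,0, 0.006,-0.04,-0.002,0,0,0,0, 0.007,-0.06,-0.002,0,0,0,0, 0.007,-0.08,-0.002,0,0,0,0, 0.007,-0.1,-0.002,0,0,0,0]'; python3 go.py -179 -14 72
```

```text
t: 2.0
eef_pos: [0.4744, -0.127, 0.0735]
ee_rot: [-3.115, -0.367, 0.009]
wrist_force: [0.4, -2.7, -0.8]
width: -0.003
t 2.0 FF mm [-178.8  -75.4   73.5] F_ff [-0.3 -2.7 -0.8] w -0.003
shift [-0.0006 -0.0614  0.0018] turn [-0.0053  0.005  -0.0069]
```

```bash
python3 -m creep '[0,-0.02,0.002,0,0,0,0, 0,-0.04,0.002,0,0,0,0, 0,-0.052,0.002,0,0,0,0, 0,-0.057,0.002,0,0,0,0]'; python3 go.py -179 -14 72
python3 - <<'E'
from station import bot
import cv2
for n in("scene","side","wrist"): cv2.imwrite(f"pics/{n}2.png",bot.snapshot(n)["img"][:,:,::-1])
a=cv2.imread("pics/scene2.png")[120:320,120:340];b=cv2.imread("pics/side2.png")[120:320,220:440]
cv2.imwrite("pics/c2.png",cv2.resize(cv2.hconcat([a,b]),(792,360)))
E
```

```text
t: 2.4
eef_pos: [0.4614, -0.0709, 0.0731]
ee_rot: [-3.116, -0.369, 0.006]
wrist_force: [0.3, -3.9, 1.3]
width: -0.001
t 2.4 FF mm [-178.   -17.8   73.1] F_ff [-0.7 -3.9  1.3] w -0.001
shift [-0.001  -0.0038  0.0011] turn [-0.0039  0.0034 -0.0059]
```

View pics/c2.png

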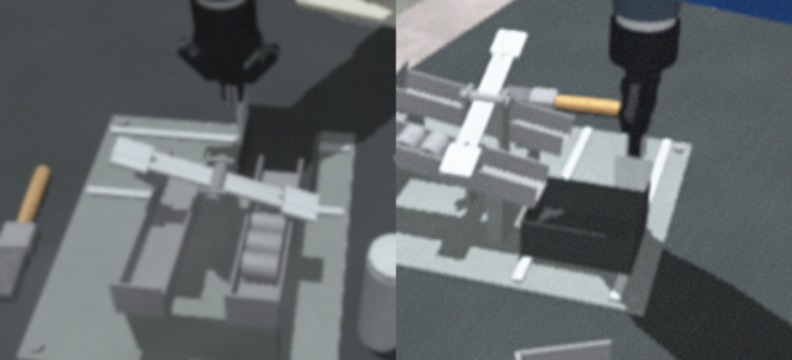

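View pics/wrist2.png

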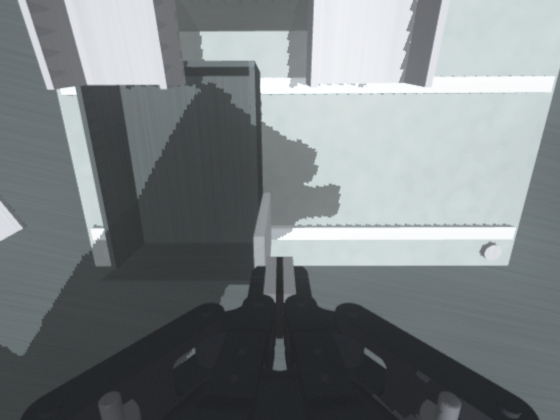

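The tray has moved under the left lane, with the finger touching the flag at (262,250) in the wrist view. The force is still at sliding level (about 4 N), so I'll push on to the stop.

```bash
python3 -m creep '[0,-0.006,0.001,0,0,0,0, 0,-0.01,0.001,0,0,0,0]'; python3 go.py -179 -14 72;python3 -m creep '[0,-0.004,0,0,0,0,0, 0,-0.006,0,0,0,0,0]'; python3 go.py -179 -14 72
```

```text
t: 2.75
eef_pos: [0.4596, -0.0621, 0.0714]
ee_rot: [-3.116, -0.366, 0.007]
wrist_force: [1.5, -1.9, 0.9]
width: -0.001
t 2.75 FF mm [-177.7   -8.9   71.4] F_ff [ 1.  -2.2  0.9] w -0.001
shift [-0.0013  0.0051 -0.0006] turn [-0.0047  0.0037 -0.0074]
t: 2.95
eef_pos: [0.459, -0.0592, 0.0716]
ee_rot: [3.118, 0.364, -0.007]
wrist_force: [1.8, -24.9, -6.1]
width: -0.0
t 2.95 FF mm [-177.6   -5.9   71.6] F_ff [ -4.2 -24.6  -6.1] w -0.0
shift [-0.0013  0.0082 -0.0004] turn [ 0.0022  0.0046 -0.009 ]
```

The force jumped to 25 N, so the tray is at its stop. Backing off, rising, then moving over the raised pad.

```bash
python3 -m creep '[0,0.02,0,0,0,0,0, 0,0.05,0,0,0,0,0, 0,0.06,-0.045,0,0,0,0, 0,0.07,-0.09,0,0,0,0, 0,0.08,-0.135,0,0,0,0]'; python3 go.py 0 -92 225
python3 - <<'E'
from station import bot
import cv2
for n in("scene","side","wrist"): cv2.imwrite(f"pics/{n}3.png",bot.snapshot(n)["img"][:,:,::-1])
a=cv2.imread("pics/scene3.png")[120:320,120:340];b=cv2.imread("pics/side3.png")[120:320,220:440]
cv2.imwrite("pics/c3.png",cv2.resize(cv2.hconcat([a,b]),(792,360)))
E
```

```text
t: 3.45
eef_pos: [0.4774, -0.1366, 0.208]
ee_rot: [3.119, 0.364, -0.008]
wrist_force: [0.5, -0.4, -0.9]
width: 0.005
t 3.45 FF mm [-178.2  -85.5  208. ] F_ff [ 0.4 -0.5 -0.9] w 0.005
shift [ 0.1782  0.0049 -0.018 ] turn [ 0.0008  0.0055 -0.0094]
```

View pics/c3.png

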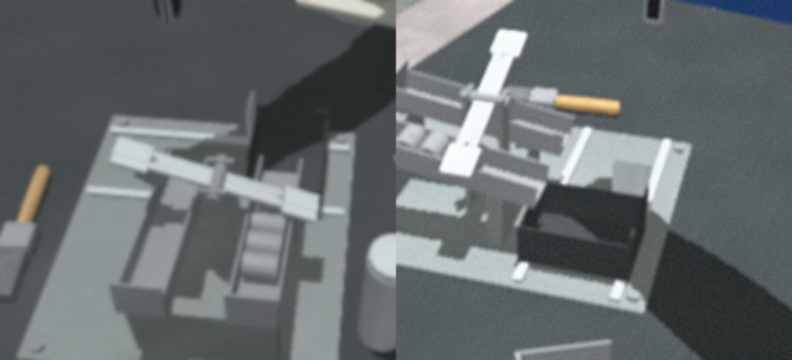

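View pics/wrist3.png

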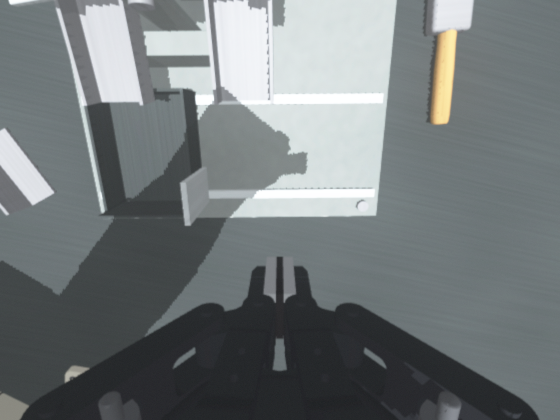

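The tray stands under the left lane, and the gate and bushings are unchanged. I'll quantify the tray position while moving over the pad.

```bash
python3 - <<'E'
from fit import *
p=[.63,-.011,.2415]
for n,u,f in [("side",(341,210),(-157,-193,100)),("side",(360.6,211.7),(-201,-193,100))]:
    q=least_squares(lambda t:proj(n,W(p,(f[0],f[1]+1000*t[0],f[2])))-u,[.15]);print(n,q.x,q.fun)
E
python3 -m creep '[0.045,0,-0.018,0,0,0,0, 0.09,0,-0.018,0,0,0,0, 0.135,0.003,-0.018,0,0.005,-0.009,0, 0.178,0.005,-0.018,0,0.005,-0.009,0, 0.178,0.005,-0.018,0,0.005,-0.009,0]'; python3 go.py 0 -92 185
python3 - <<'E'
from station import bot
import cv2
for n in("scene","side","wrist"): cv2.imwrite(f"pics/{n}4.png",bot.snapshot(n)["img"][:,:,::-1])
a=cv2.imread("pics/scene4.png")[120:320,120:340];b=cv2.imread("pics/side4.png")[80:280,180:400]
cv2.imwrite("pics/c4.png",cv2.resize(cv2.hconcat([a,b]),(792,360)))
E
```

```text
side [0.19724149] [-0.14754501 -0.05983225]
side [0.1931641] [1.52232782 0.51728261]
t: 4.1
eef_pos: [0.6566, -0.0996, 0.222]
ee_rot: [3.117, 0.38, 0.0]
wrist_force: [-1.2, -0.2, -0.9]
width: -0.001
t 4.1 FF mm [  4.6 -92.4 222. ] F_ff [-1.2  0.1 -0.9] w -0.001
shift [-0.0046 -0.0004  0.037 ] turn [0.0013 0.0001 0.0011]
```

View pics/c4.png

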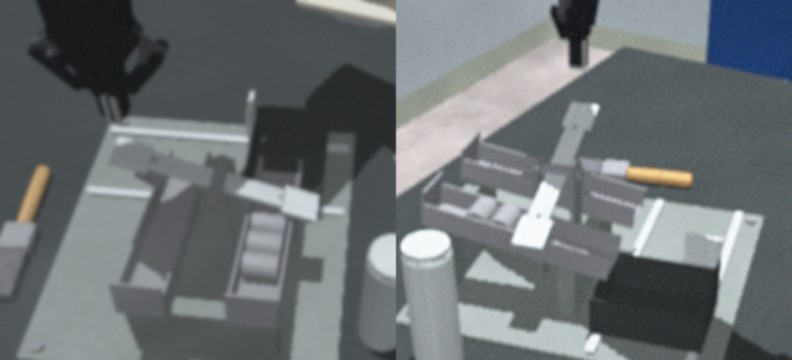

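The fingertips are straight above the raised pad and the tray reads about 0.195–0.2. Pressing down now.

```bash
python3 -m creep '[-0.005,0,0.02,0,0,0,0, -0.005,0,0.037,0,0,0,0, -0.005,0,0.05,0,0,0,0, -0.005,0,0.063,0,0,0,0, -0.005,0,0.076,0,0,0,0]'; python3 go.py 0 -92 130
```

```text
t: 4.75
eef_pos: [0.6466, -0.1024, 0.1495]
ee_rot: [3.116, 0.376, 0.003]
wrist_force: [0.3, 0.5, 1.1]
width: 0.001
t 4.75 FF mm [ -5.7 -92.7 149.5] F_ff [0.4 0.4 1.1] w 0.001
shift [ 0.0057 -0.0008  0.0195] turn [ 0.0034 -0.0018 -0.0012]
```

```bash
python3 -m creep '[0.004,0,0.01,0,0,0,0, 0.005,0,0.017,0,0,0,0, 0.005,0,0.021,0,0,0,0]'; python3 go.py 0 -92 125; python3 -m creep '[0,0,0.003,0,0,0,0, 0,0,0.005,0,0,0,0]'; python3 go.py 0 -92 125
```

```text
t: 5.05
eef_pos: [0.6511, -0.1013, 0.1283]
ee_rot: [3.116, 0.376, 0.003]
wrist_force: [-0.6, -0.1, 1.9]
width: -0.004
t 5.05 FF mm [ -1.1 -92.7 128.3] F_ff [-0.6  0.1  1.9] w -0.004
shift [ 0.0011 -0.0007  0.0033] turn [ 0.0033 -0.0016 -0.0014]
t: 5.25
eef_pos: [0.6511, -0.1013, 0.1234]
ee_rot: [3.116, 0.376, 0.004]
wrist_force: [0.2, -0.1, 0.6]
width: 0.003
t 5.25 FF mm [ -1.1 -92.7 123.4] F_ff [ 0.2 -0.2  0.6] w 0.003
shift [ 0.0011 -0.0007 -0.0016] turn [ 0.0033 -0.0019 -0.0014]
```

```bash
python3 -m creep '[0,0,0.003,0,0,0,0, 0,0,0.004,0,0,0,0]'; python3 go.py 0 -92 125
python3 - <<'E'
from station import bot
import cv2
for n in("scene","side","wrist"): cv2.imwrite(f"pics/{n}5.png",bot.snapshot(n)["img"][:,:,::-1])
a=cv2.imread("pics/scene5.png")[120:320,120:340];b=cv2.imread("pics/side5.png")[100:300,200:420]
cv2.imwrite("pics/c5.png",cv2.resize(cv2.hconcat([a,b]),(792,360)))
E
```

```text
t: 5.45
eef_pos: [0.6512, -0.1012, 0.1193]
ee_rot: [3.116, 0.376, 0.004]
wrist_force: [0.7, 0.3, 1.1]
width: -0.003
t 5.45 FF mm [ -1.  -92.6 119.3] F_ff [0.7 0.1 1.1] w -0.003
shift [ 0.001  -0.0006 -0.0057] turn [ 0.0032 -0.0021 -0.0013]
```

View pics/c5.png

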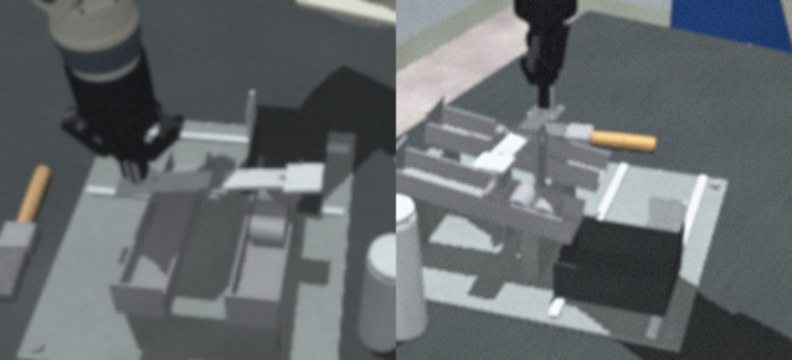

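View pics/wrist5.png

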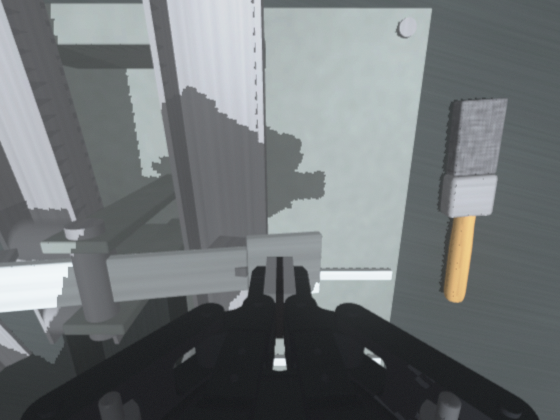

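The bushings are rolling out, and only one is still in the lane (scene crop (268,228)). The stop hasn't been felt yet, so I'll press on.

```bash
python3 -m creep '[0,0,0.002,0,0,0,0, 0,0,0.004,0,0,0,0]'; python3 go.py; python3 -m creep '[0,0,0.002,0,0,0,0, 0,0,0.004,0,0,0,0]'; python3 go.py
```

```text
t: 5.8
eef_pos: [0.6512, -0.1013, 0.1154]
ee_rot: [3.116, 0.376, 0.004]
wrist_force: [0.1, -0.5, -0.3]
width: 0.001
t 5.8 FF mm [ -1.  -92.8 115.4] F_ff [-0.1 -0.5 -0.3] w 0.001
t: 6.0
eef_pos: [0.6512, -0.1013, 0.1112]
ee_rot: [3.116, 0.376, 0.004]
wrist_force: [0.4, -0.1, 1.5]
width: 0.001
t 6.0 FF mm [ -1.  -92.7 111.2] F_ff [ 0.4 -0.2  1.5] w 0.001
```

Run:
```python
from station import bot
import cv2
for n in("scene","side","wrist"): cv2.imwrite(f"pics/{n}6.png",bot.snapshot(n)["img"][:,:,::-1])
a=cv2.imread("pics/scene6.png")[150:300,150:315];b=cv2.imread("pics/side6.png")[120:270,210:375]
cv2.imwrite("pics/c6.png",cv2.resize(cv2.hconcat([a,b]),(792,360),interpolation=cv2.INTER_CUBIC))
```

```text
(no output)
```

View pics/c6.png

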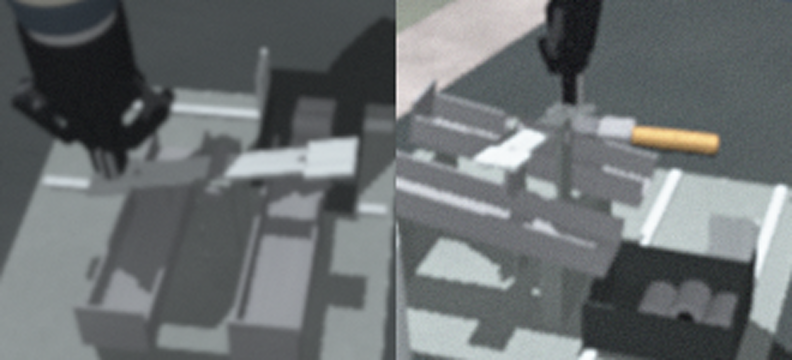

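View pics/wrist6.png

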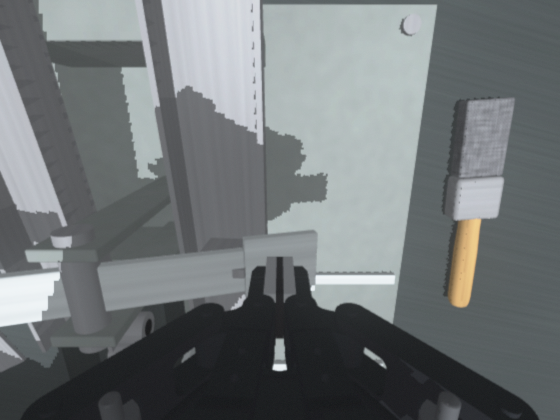

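All three bushings are now lying in the tray (side crop, 645–735, 300). I'll estimate the gate angle from the left pad.

Run:
```python
import cv2
a=cv2.imread("pics/side6.png")[140:220,200:320];b=cv2.imread("pics/scene6.png")[180:260,200:320]
cv2.imwrite("pics/c7.png",cv2.resize(cv2.vconcat([a,b]),None,fx=3.7,fy=3.7,interpolation=cv2.INTER_CUBIC))
from fit import *
p=[.63,-.011,.2415]
for g in (-.33,0.1,.2,.25,.3,.35):
  for nm,y in(("L",95),("R",-95)):
    for h in (3,6): print(g,nm,h,[np.round(proj(n,W(p,(0,y*np.cos(g)-h*np.sin(g),155+y*np.sin(g)+h*np.cos(g)))),1) for n in("scene","side")]) if h==6 else 0
```

```text
-0.33 L 6 [array([287.9, 231. ]), array([255.2, 207.9])]
-0.33 R 6 [array([193.9, 203.2]), array([282. , 142.5])]
0.1 L 6 [array([289., 218.]), array([254.1, 190.9])]
0.1 R 6 [array([194.1, 216.3]), array([283.2, 157.3])]
0.2 L 6 [array([288. , 214.8]), array([254.2, 186.3])]
0.2 R 6 [array([195.4, 219.4]), array([283.1, 161.2])]
0.25 L 6 [array([287.3, 213.2]), array([254.4, 183.9])]
0.25 R 6 [array([196.2, 220.9]), array([283. , 163.2])]
0.3 L 6 [array([286.4, 211.6]), array([254.6, 181.5])]
0.3 R 6 [array([197. , 222.4]), array([282.9, 165.2])]
0.35 L 6 [array([285.5, 210. ]), array([254.8, 179.1])]
0.35 R 6 [array([198. , 223.9]), array([282.8, 167.2])]
```

View pics/c7.png

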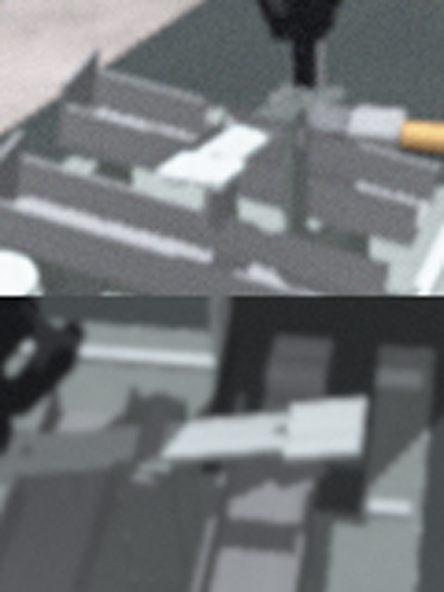

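The gate is at roughly 0.22. The visible fingertips sit about 15–25 mm short of the nominal TCP, so the fully-down reading will be lower than 125. I'll keep pressing until the stop shows in the force.

```bash
python3 -m creep '[0,0,0.003,0,0,0,0, 0,0,0.006,0,0,0,0]'; python3 go.py; python3 -m creep '[0,0,0.002,0,0,0,0, 0,0,0.004,0,0,0,0]'; python3 go.py
```

```text
t: 6.35
eef_pos: [0.6512, -0.1013, 0.105]
ee_rot: [3.116, 0.376, 0.004]
wrist_force: [0.1, 0.4, 1.6]
width: 0.003
t 6.35 FF mm [ -1.  -92.8 105. ] F_ff [0.2 0.3 1.6] w 0.003
t: 6.55
eef_pos: [0.6513, -0.1013, 0.1014]
ee_rot: [3.116, 0.376, 0.005]
wrist_force: [-4.2, 1.9, 17.5]
width: 0.003
t 6.55 FF mm [ -0.9 -92.7 101.4] F_ff [-3.7  2.9 17.5] w 0.003
```

The force rose to 17.5 N, so something stopped it. I'll confirm it's the gate's stop.

```bash
python3 - <<'E'
from station import bot
import cv2
for n in("scene","side","wrist"): cv2.imwrite(f"pics/{n}8.png",bot.snapshot(n)["img"][:,:,::-1])
a=cv2.imread("pics/side8.png")[140:220,200:320];b=cv2.imread("pics/scene8.png")[180:260,200:320]
cv2.imwrite("pics/c8.png",cv2.resize(cv2.vconcat([a,b]),None,fx=3.7,fy=3.7,interpolation=cv2.INTER_CUBIC))
E
python3 go.py
```

```text
t 6.7 FF mm [ -0.9 -92.8 101.8] F_ff [-1.6  0.3  6.2] w -0.0
```

View pics/c8.png

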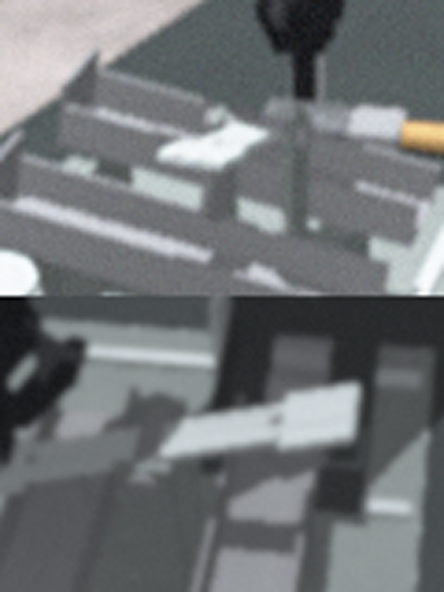

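View pics/wrist8.png

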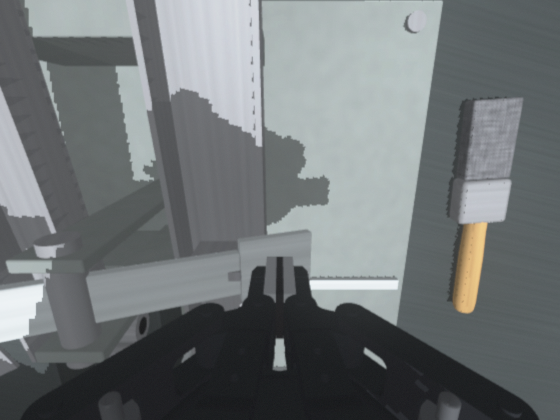

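Both views give a gate angle of about 0.32–0.33. One more small press to make sure of the stop.

```bash
python3 -m creep '[0,0,0.002,0,0,0,0, 0,0,0.004,0,0,0,0]'; python3 go.py
```

```text
t: 6.9
eef_pos: [0.6516, -0.1013, 0.101]
ee_rot: [3.114, 0.376, 0.01]
wrist_force: [-11.8, 3.4, 35.9]
width: 0.005
t 6.9 FF mm [ -0.7 -92.8 101. ] F_ff [-10.6   6.2  35.9] w 0.005
```

It's firmly at the stop: 36 N with no further travel. Lifting off and retreating up and back.

```bash
python3 -m creep '[0,0,-0.02,0,0,0,0, 0,0,-0.05,0,0,0,0, 0,0,-0.095,0,0,0,0, 0,0,-0.14,0,0,0,0]'; python3 go.py -230 -230 260
python3 -m creep '[-0.04,0.02,-0.01,0,0,0,0, -0.08,0.045,-0.01,0,0,0,0, -0.12,0.07,-0.01,0,0,0,0, -0.16,0.095,-0.01,0,0,0,0, -0.2,0.12,-0.01,0,0,0,0]'
python3 -m creep '[0,0,0,0,0,0,0, 0,0,0,0,0,0,0, 0,0,0,0,0,0,0, 0,0,0,0,0,0,0, 0,0,0,0,0,0,0]'
python3 - <<'E'
from station import bot
import cv2
for n in("scene","side","wrist"): cv2.imwrite(f"pics/{n}9.png",bot.snapshot(n)["img"][:,:,::-1])
a=cv2.imread("pics/side9.png")[120:320,180:400];b=cv2.imread("pics/scene9.png")[150:350,120:340]
cv2.imwrite("pics/c9.png",cv2.resize(cv2.hconcat([a,b]),(792,360),interpolation=cv2.INTER_CUBIC))
E
```

```text
t: 7.3
eef_pos: [0.6501, -0.1006, 0.242]
ee_rot: [3.115, 0.376, 0.008]
wrist_force: [1.5, 0.3, 0.1]
width: 0.004
t 7.3 FF mm [ -1.9 -91.8 242. ] F_ff [ 1.5 -0.1  0.1] w 0.004
shift [-0.2278  0.1385 -0.0184] turn [ 0.0047 -0.0045 -0.0011]
t: 7.8
eef_pos: [0.4829, -0.2657, 0.2516]
ee_rot: [3.114, 0.377, 0.008]
wrist_force: [0.0, -0.2, -0.2]
width: 0.002
t: 8.3
eef_pos: [0.4836, -0.2648, 0.2514]
ee_rot: [3.114, 0.379, 0.008]
wrist_force: [-0.1, 0.2, -0.4]
width: -0.001
```

View pics/c9.png

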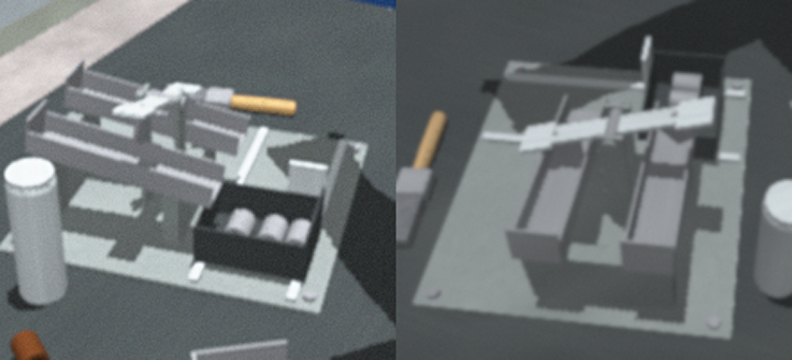

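View pics/wrist9.png

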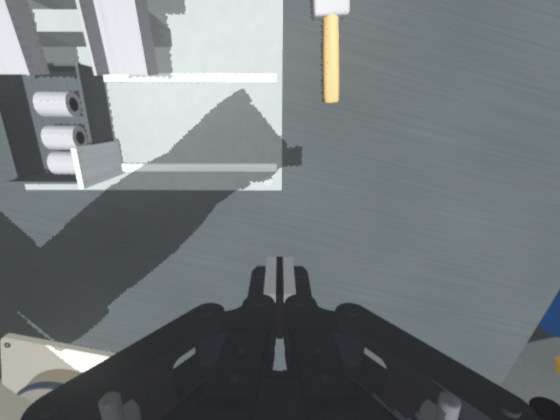

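View pics/side9.png

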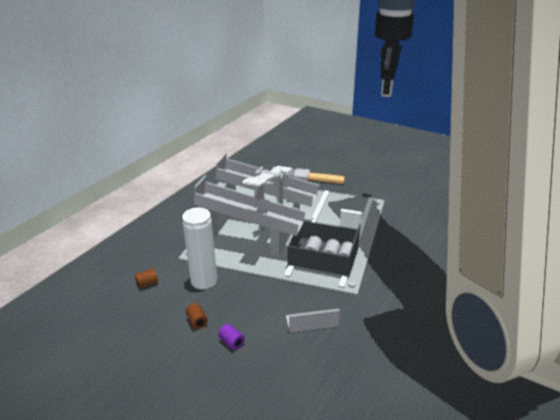

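All three bushings lie in the tray, the gate is right end down, and the flag is unmoved at (341,209)–(361,212). Can, offcut, brush and look-alikes are where they were. Handing in.

```bash
python3 -c "
from station import bot
print(bot.finish_job())"
```

```text
the job is handed in; nothing more can be done
None
```

The job is done and handed in at about 8.5 s, though `finish_job` reports no verdict. I pushed the tray by its flag to its left stop, then pressed the raised right pad down to the gate's stop. All three bushings rolled into the tray, and I lifted the arm clear.

**Final checks**
- **Tray:** the push force jumped to 25 N at the stop. The flag's position in the side view gives about 0.193–0.197 m, and it hadn't moved in the last picture.
- **Gate:** the last press reached 36 N with no further travel. The last scene picture gives an angle of about 0.33–0.35 rad.
- **Bushings:** all three are visible lying in the tray, about 1 s after the arm withdrew. I did not touch them.
- **Bystanders:** the can, offcut and brush look unmoved in the last side and scene pictures. I compared them by eye and did not measure them.

**Disagreements**
- **Tray start:** the side view put it at about 0.073 m, while the scene and wrist views gave about 0.083 m. I used the stop force instead of either estimate.
- **Pad height:** with the pad fully down, the tool position read z = 101 mm, not the expected 125 mm or so. The shut fingertips appear to sit about 20 mm short of the stated tool point. I judged the gate by force and pictures instead.

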